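# Load the shaker and release its platform lock

## Robot

A 6-joint arm with a two-finger parallel gripper is mounted at the origin on the work surface. World frame = base frame: x ahead of the robot, y to its left, z up, the work surface at z = 0. Lengths are in m, angles in rad, forces in N, time in s.
With the tool pointing down it reaches from about 0.35 to 0.85 m from the base axis. Payload 8.1 kg.
Tool frame: the origin (TCP) lies midway between the tips of the shut fingers; the grasp point (between the pads) lies 19 mm behind it; z points along the fingers, y is the direction in which the jaws open and shut (so a half turn about z gives the same grasp; the last joint's range is limited). The gripper opens to 93 mm and grips with 3 to 60 N. Pads are 15 mm wide; open, the fingers measure 128 mm over their backs; the gripper's body (75 mm by 188 mm) begins 65 mm behind the grasp point.
Start: joints at [1.232, 0.13, 1.488, -0, 1.523, -0.085], TCP at [0.151, 0.581, 0.219] pointing down, gripper open.
Joint ranges: [-2.96, 2.96], [-0.89, 2.26], [0.02, 2.5], [-1.34, 4.48], [0, 2.73], [-2.66, 2.66]. Speed limits (rad/s): [2.39, 2.39, 2.79, 3.14, 3.14, 3.14].

## Interface

Orientations are given as a rotation vector (axis times angle).
In Python, from plant import robot, optics, ticket gives the robot as it stands.
- The arm moves only by the tool send_rows, never from a script. Its argument "targets" is a list of rows, each a list of 3 entries, a list of its own where there are three numbers: the opening, from -1 (shut) to 1 (fully open), then the shift along the tool's x, y, z in mm, then the turn about the tool's z in rad. A call has 1 to 12 rows; each row shifts and turns the commanded pose from where the row before left it, along the tool's axes as they then stand; what a row does not reach is not made up. A row lasts 1/10 s, in which the tool goes at most 50 mm and 8.59 degrees, less where a joint would pass 70% of its speed; a pose out of reach is approached as far as the arm can. A call with a gripper value outside its range is refused whole. The fingers move at their own pace and stop on an object; "newtons" is the grip in N (left out, the last holds). Time passes only in rows, so rows that do not move let the fingers close. It gives the time, the measured TCP pose, the force and the opening at its end, in the units of the state.
- robot.read_state(): the state, without advancing time (a new reading comes with each control period).
- optics.read_camera(name): name is "scene" or "top" or "wrist"; returns a dict with "color" (384x512x3 uint8, red, green, blue), "K" (3x3 intrinsics, pixels), "k1" (the pictures are not rectified: a ray, as slopes to the right and down, at radius r is drawn at 1 + k1 r^2 times it, then the intrinsics apply), "position" and "orientation" of the camera in the world. Camera axes: x right, y up, looking along -z (the intrinsics and any distortion apply to the point x, -y, -z); pixel columns grow to the right and rows downward; lengths in m; the calibration is good to about 2 mm. A picture is of the moment at which its call begins. There is no depth.
- ticket.close_job(): hands the job in, once; it reports no verdict.
Trained networks look in the newest picture that a camera, given by its name, has taken for a name from the list of things; names that differ only in an ending like _2 or _b are one class to them, and where a whole thing is asked for, a point or a joint stands for the part that bears it (a point fixed in the world has none). Each returns a list of dicts, best first, with "confidence" (0 to 1); they miss things now and then, are a little off and sometimes report something else, mostly with a low value. They report only what shows in the picture. A call takes as long as a camera call. They do not tell look-alikes from the thing itself.
- optics.cut_out(camera, name): "region" (384x512 bool, what is visible of it) and "point" ([column, row] in pixels, amid what is visible of it).
The state is a dict: "t": time; "q": joint angles; "dq": joint speeds; "joint_torque": joint torques, N m; "tool_pos": TCP position; "orientation": TCP orientation; "force": force on the tool from outside, world axes, zero at the start; "wrist_torque": the same for the moment, N m; "opening": finger opening in m.
Only numpy, scipy, OpenCV 4.12 (cv2) and the standard library are available. Lean on these libraries where they do the work, as an engineer would, in place of code of your own. Each camera call takes 0.05 s, during which the arm holds its last target.

## Task

The shaker's platform is locked: with it still locked, set the tube carrier with the lifting handle into the platform's bay and press it down until both end ears have snapped under their spring clips and it sits flat. Then release the platform: pull the T-shaped lock knob straight up, give it a quarter turn either way and let it drop into its rest notch, so that it stays raised by itself. Never let the carrier fall or tip over, and leave the other things on the bench where they are.

Things in the scene. Friction and masses are not known exactly. Their poses are not given: they have to be found in the camera images.
- shaker: Bench shaker fixed to the bench: white housing 256 (x) x 296 (y) mm, control panel on its -x face, an aluminium platform tray 236 x 280 mm on top. Origin: centre of its underside. The platform's upper surface is 111 mm above the bench, its rim 9 mm higher.
- bay (a point): Centre of the empty bay, on the platform's upper surface (111 mm up); axes of the platform, z up, x along the bay's length. A slot bracket stands at each end. A seated carrier has its origin here (within 2 mm each way) and its x along this x, either way round.
- slot (a point): Slot bracket at the bay's +x end (its twin is at the -x end): this point is between its cheeks on the platform, 88 mm from the bay's centre. Two steel cheeks 22 mm long (x), inner faces 27 mm apart (y), 22 mm high, with flared lead-ins above, up to 33 mm high. Between them stands the clip.
- clip (a point): Nose of the sprung steel leaf clip at the bay's +x end (twin at the other): 84.5 mm from the bay's centre, 6.5 mm above the platform; the leaf slopes outward above it to 25 mm high. Pressing the carrier down over its last 13 mm drives both leaves outward, about 12 N in all (more if rough), then they snap over the ears. Its weight alone does not seat it.
- carrier: Tube carrier, loose, about 0.4 kg: aluminium plate 150 (x) x 76 (y) x 5 mm with a flat ear 24 mm wide, 5 mm thick at each end (ear ends 87 mm from the centre), two rows of capped micro tubes (tops 40 mm high) and a lifting handle on the middle line. Alike after a half turn. Origin: centre of the plate's underside, z up, x along the length.
- carrier_handle (a point): Centre of the carrier's lifting handle: a straight bar 96 mm long (carrier x), 12 mm wide (carrier y), 14 mm high, its centre 83 mm above the carrier's origin, carried by two posts 8 mm thick at 44 mm either side of its middle. Take it from above with the fingers across the 12 mm.
- lock_base (a point): The lock's axis at the platform's upper surface, at x = -32, y = -94 mm from the platform's centre; moves with the platform. The lock is a sprung indexing plunger: a round steel collar 38 mm wide, 20 mm high, with four castellations; the knob's cross pin lies between them.
- lock_grip (a point): Centre of the lock's black T-shaped knob, on the lock's axis, 50 mm above the platform's surface when locked. The knob's bar is 46 mm long (this frame's x), 12 mm wide (y) and 18 mm high; below it is a stem 10 mm thick. Locked, its bar lies along the platform's x. Take it from above with the fingers across the 12 mm.
- lock_lift (a joint): Height of the lock knob and its pin above the locked position, m: 0 locked (the pin is in the base and holds the platform), 0.007 at rest in the rest notch (pin clear of the base), 0.010 needed to turn it, 0.015 the top stop. A spring pulls it down with about 4 N at 0, 8.5 N at 0.010 and 11 N at 0.015.
- lock_turn (a joint): Turn of the lock knob about the vertical, rad: 0 locked, bar along the platform's x; +1.57 or -1.57 rest notch, bar along the platform's y; stops at +-1.85. Turns (freely) only while pulled up 0.010 m or more; about 0.1 rad of play in a notch. Let go within about 0.25 rad of the rest notch it settles in by itself; farther off, its cross pin stays up on the castellations.
- platform (a joint): Shift of the platform along its own y from its locked middle position, m, -0.012 to 0.012. About 1 mm of play while locked; released, it slides when pushed with more than 3 N and stays where it is left.
- wire_rack: Bystander: white wire test-tube rack 119 x 59 x 62 mm with some 79 mm high capped tubes in it, no ears and no handle. Loose. Origin: centre of its underside.
- specimen_jar: Bystander: lidded specimen jar, 62 mm across, 66 mm high. Loose. Origin: centre of its underside.
- tip_box: Bystander: open box of pipette tips, 122 x 84 x 55 mm. Loose. Origin: centre of its underside.
- marker: Bystander: marker pen lying on the bench, 130 mm long, 16 mm thick. Loose. Origin: its middle, on the bench.
- beaker: Bystander: glass beaker, 68 mm across, 92 mm high. Loose. Origin: centre of its underside.
There are look-alikes about, which are no part of the job. What is shaped like the carrier but purple or yellow is not meant.

How it is judged:
On the way:
1. the carrier sits flat in the bay, both ears under their clips, while the platform is still locked (z of carrier in the frame of bay between -0.002 and 0.0015 m and horizontal distance between carrier and bay below 0.005 m and angle between carrier's own z axis and vertical below 0.02 rad and angle between the x axis of carrier and the x axis of bay, either way round below 0.06 rad and value of joint lock_lift below 0.002 m), for 0.2 s.
At the end, for the whole second after the job is handed in: The carrier sits flat in the bay: origin within 5 mm sideways and 1.5 mm in height of the bay's centre, level within 0.02 rad and parallel to the bay within 0.06 rad, at rest; the lock knob is down in its rest notch: raised 5.5 to 8.3 mm and turned at least 1.4 rad either way (z of carrier in the frame of bay between -0.002 and 0.0015 m and horizontal distance between carrier and bay below 0.005 m and angle between carrier's own z axis and vertical below 0.02 rad and angle between the x axis of carrier and the x axis of bay, either way round below 0.06 rad and value of joint lock_lift between 0.0055 and 0.0083 m and (value of joint lock_turn above 1.4 rad or value of joint lock_turn below -1.4 rad) and linear speed of carrier below 0.02 m/s); the robot touches nothing.
It fails at once if the carrier falls: it moves faster than 0.3 m/s without being touched by the fingers (linear speed of carrier above 0.3 m/s and contact force between the fingers and carrier below 0.1 N).
It fails at once if the carrier tips more than 0.7 rad (angle between carrier's own z axis and vertical above 0.7 rad).
It fails at once if a bystander is moved more than 30 mm (distance of any of wire_rack, specimen_jar, tip_box, marker, beaker from where it was at the start of the episode above 0.03 m).
It also fails if it takes over 67 s, if anything falls off the work surface, if the arm or the gripper's body presses on something with over 40 N, if the wrist force passes 120 N, or if a joint passes its speed limit or range.

## Working session

There is one attempt and no reset: what is moved stays moved. The work goes in short steps, Python scripts to look and compute and a tool call to move; the robot and the scene stay as the last step left them, time stands still between calls to the robot, and variables do not carry over. Pictures are saved under pics/ and viewed, and the job is handed in when it is done.

Besides the shell and the picture viewer there is one more tool, called after "Emit:" as name(argument=value, ...) on one line, values as JSON. send_rows: Moves the arm, as the interface text tells. Its arguments: {"type":"object","properties":{"targets":{"type":"array","items":{"type":"array"}},"newtons":{"type":"number"}},"required":["targets"]}

```bash
ls; mkdir -p pics; python3 - <<'E'
from plant import robot, optics, ticket
import cv2
s=robot.read_state();print(s)
for n in ["scene","top","wrist"]:
    c=optics.read_camera(n);cv2.imwrite(f"pics/{n}0.png",c["color"][:,:,::-1]);print(n,c["K"],c["k1"],c["position"],c["orientation"])
E
```

```text
pics
{'t': 0.0, 'q': array([ 1.23162215e+00,  1.31145813e-01,  1.48930712e+00, -1.63800357e-05,
        1.52299059e+00, -8.53737521e-02]), 'dq': array([-0.00014811, -0.000309  , -0.00143228, -0.00108188, -0.00154566,
       -0.00024984]), 'joint_torque': array([ 2.37862423e-04, -5.59842181e+01, -4.91763747e+01,  7.71148154e-02,
        3.51200905e-02, -1.54375148e-04]), 'tool_pos': array([0.1504258 , 0.58023726, 0.21758133]), 'orientation': array([-3.97550893e-01, -3.11595894e+00,  2.84715124e-03]), 'force': array([ 0.67455083, -0.11762107,  0.72539819]), 'wrist_torque': array([ 0.00879898, -0.04240473, -0.03558478]), 'opening': 0.09283817509482385}
scene [[468.97203215   0.         258.96384891]
 [  0.         468.97203215 193.27710691]
 [  0.           0.           1.        ]] -0.08043573764930646 [0.95952563 0.75522537 1.18958974] [0.21703193 0.87553078 2.4698733 ]
top [[447.86587227   0.         256.31511846]
 [  0.         447.86587227 193.22809428]
 [  0.           0.           1.        ]] -0.11649693860382127 [ 0.34327315 -0.01731539  1.7371511 ] [ 0.10204794 -0.09079855 -1.54105318]
wrist [[342.0069652    0.         256.07848946]
 [  0.         342.0069652  194.31007613]
 [  0.           0.           1.        ]] -0.09400550115953267 [0.07870241 0.59892262 0.38283894] [-0.23400064 -0.17901001  1.30915563]
```

View pics/scene0.png

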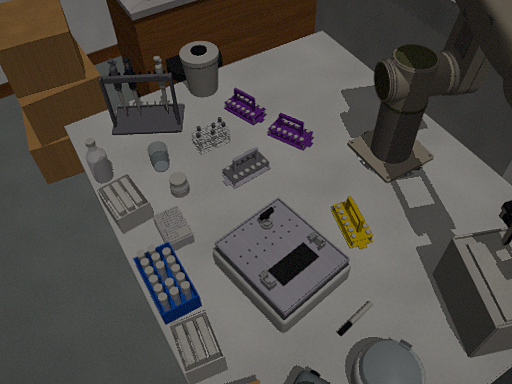

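View pics/top0.png

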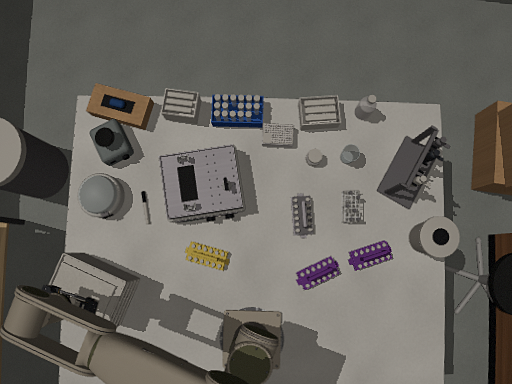

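View pics/wrist0.png

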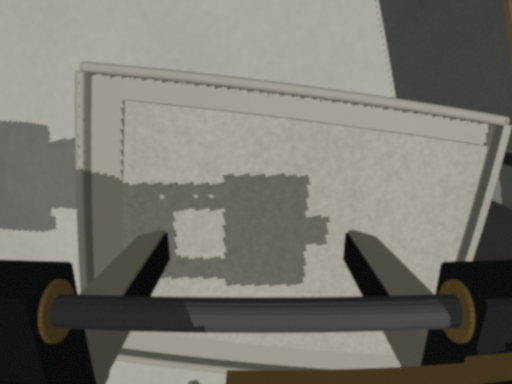

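```bash
cat > h.py <<'E'
import numpy as np, cv2
from scipy.spatial.transform import Rotation as R
from plant import robot, optics, ticket
def proj(c,P):
    P=np.atleast_2d(P); Rm=R.from_rotvec(c["orientation"]).as_matrix()
    p=(P-c["position"])@Rm; x=p[:,0]/-p[:,2]; y=-p[:,1]/-p[:,2]
    r2=x*x+y*y; f=1+c["k1"]*r2
    K=c["K"]; return np.c_[K[0,0]*x*f+K[0,2],K[1,1]*y*f+K[1,2]]
def back(c,uv,z):
    K=c["K"]; d=np.array([(uv[0]-K[0,2])/K[0,0],(uv[1]-K[1,2])/K[1,1]]); s=d.copy()
    for _ in range(20): s=d/(1+c["k1"]*(s@s))
    v=R.from_rotvec(c["orientation"]).as_matrix()@np.array([s[0],-s[1],-1.])
    return c["position"]+v*(z-c["position"][2])/v[2]
def tri(obs):
    A=np.zeros((3,3));b=np.zeros(3)
    for c,uv in obs:
        o=c["position"];v=back(c,uv,0)-o;v/=np.linalg.norm(v);M=np.eye(3)-np.outer(v,v);A+=M;b+=M@o
    return np.linalg.solve(A,b)
E
python3 - <<'E'
from h import *
for cam in ["scene","top","wrist"]:
    c=optics.read_camera(cam)
    for n,z in [("carrier",.0),("carrier_handle",.083),("lock_grip",.161),("slot",.12),("clip",.12),("shaker",.11),("bay",.111),("wire_rack",.06),("specimen_jar",.066),("tip_box",.055),("marker",.01),("beaker",.09)]:
        for d in optics.cut_out(cam,n): print(cam,n,round(d["confidence"],2),np.round(d["point"],1),d["region"].sum(),back(c,d["point"],z).round(3))
E
```

```text
scene carrier 0.94 [350.8 223.8] 1249 [0.309 0.176 0.   ]
scene carrier 0.77 [243.5 168.1] 1138 [ 0.478 -0.198  0.   ]
scene carrier 0.69 [289.9 130.3] 1079 [ 0.242 -0.27   0.   ]
scene carrier_handle 0.8 [353.  225.3] 1312 [0.353 0.224 0.083]
scene carrier_handle 0.69 [240.  166.3] 1117 [ 0.517 -0.144  0.083]
scene carrier_handle 0.63 [245.1 105.6] 839 [ 0.358 -0.389  0.083]
scene carrier_handle 0.59 [291.1 132.3] 1079 [ 0.294 -0.188  0.083]
scene lock_grip 0.67 [276.2 252.3] 8071 [0.614 0.226 0.161]
scene slot 0.86 [279.8 254.9] 8053 [0.597 0.216 0.12 ]
scene shaker 0.97 [280.2 265. ] 10370 [0.609 0.238 0.11 ]
scene bay 0.79 [281.1 256.3] 8041 [0.593 0.217 0.111]
scene wire_rack 0.92 [211.5 137.6] 666 [ 0.526 -0.33   0.06 ]
scene wire_rack 0.64 [354.4 319.8] 228 [0.517 0.449 0.06 ]
scene specimen_jar 0.57 [177.8 188.2] 459 [ 0.721 -0.18   0.066]
scene tip_box 0.58 [172.3 225.2] 1186 [ 0.792 -0.068  0.055]
scene marker 0.5 [353.9 324.1] 249 [0.506 0.444 0.01 ]
scene beaker 0.78 [157.8 154.3] 544 [ 0.722 -0.326  0.09 ]
top carrier 0.93 [207.4 253.5] 716 [0.319 0.18  0.   ]
top carrie
[... 459 characters left out ...]
.212 0.12 ]
top clip 0.45 [304.6 216.9] 856 [ 0.462 -0.18   0.12 ]
top shaker 0.74 [200.6 184.1] 5514 [0.573 0.203 0.11 ]
top bay 0.72 [199.9 180.5] 4877 [0.586 0.206 0.111]
top wire_rack 0.83 [351.3 204.4] 553 [ 0.518 -0.362  0.06 ]
top wire_rack 0.69 [349.3 151.7] 278 [ 0.721 -0.354  0.06 ]
top specimen_jar 0.69 [275.7 135.7] 793 [ 0.774 -0.07   0.066]
top specimen_jar 0.57 [315.7 158.4] 237 [ 0.69  -0.224  0.066]
top tip_box 0.83 [276.8 137.2] 726 [ 0.771 -0.075  0.055]
top tip_box 0.28 [349.6 153. ] 334 [ 0.717 -0.357  0.055]
top marker 0.65 [143.2 202.3] 127 [0.509 0.439 0.01 ]
top beaker 0.78 [349.7 154.4] 302 [ 0.704 -0.35   0.09 ]
top beaker 0.5 [198.4 180.1] 4941 [0.591 0.215 0.09 ]
```

The carrier-shaped candidates are grey (top 302,215 / scene 245,167), yellow (top 207,254) and two purple (top 320,271 and 371,256). The grey one fits, because purple and yellow are ruled out and the wire rack has no handle. I'll confirm with enlarged crops.

```bash
python3 - <<'E'
import cv2,numpy as np
s=cv2.imread("pics/scene0.png");t=cv2.imread("pics/top0.png")
a=cv2.resize(s[140:195,210:285],(600,440),interpolation=cv2.INTER_CUBIC);cv2.imwrite("pics/a1.png",a)
cv2.imwrite("pics/a2.png",cv2.resize(t[185:245,270:350],(640,480),interpolation=cv2.INTER_CUBIC))
cv2.imwrite("pics/a3.png",cv2.resize(t[138:230,150:255],(735,644)[0:2],interpolation=cv2.INTER_CUBIC)[:600])
cv2.imwrite("pics/a4.png",cv2.resize(s[195:330,210:355],(644,600),interpolation=cv2.INTER_CUBIC))
E
```

```text
(no output)
```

View pics/a1.png

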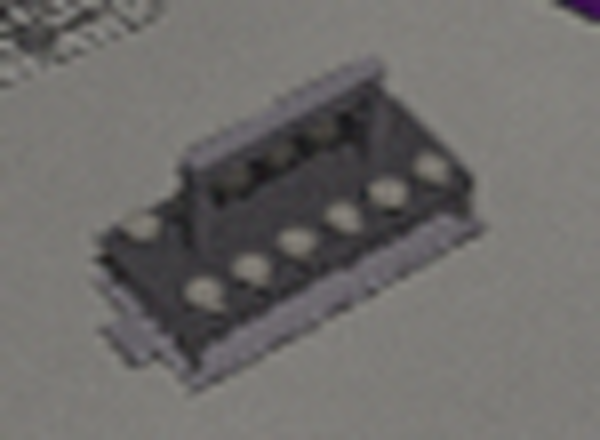

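View pics/a2.png

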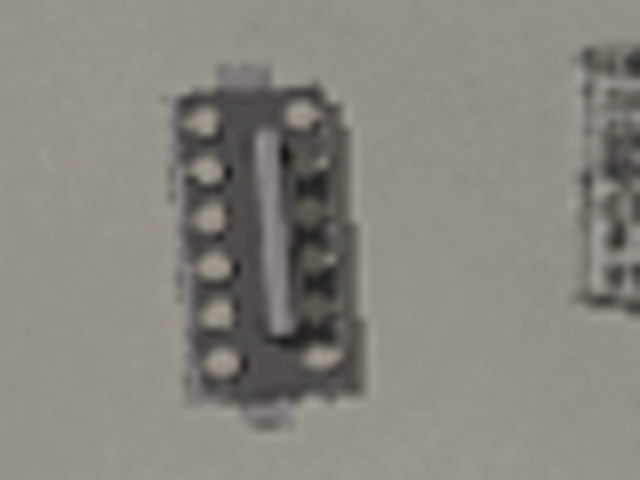

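View pics/a3.png

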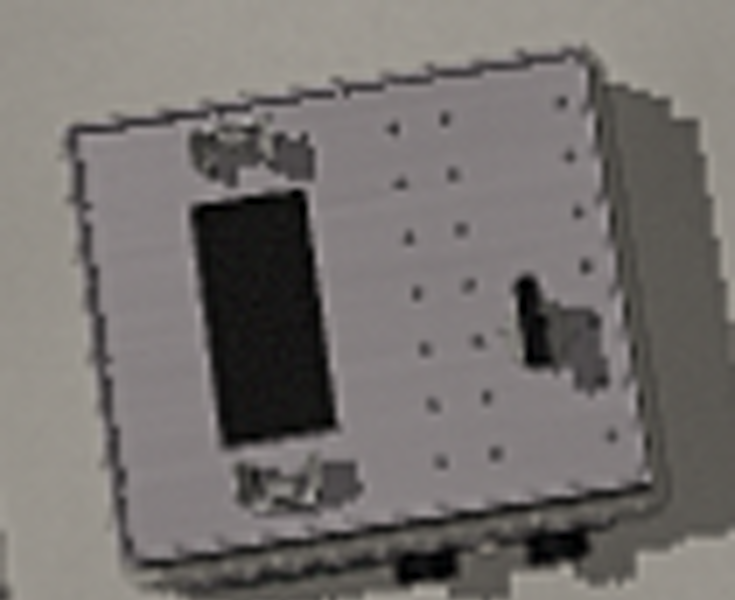

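View pics/a4.png

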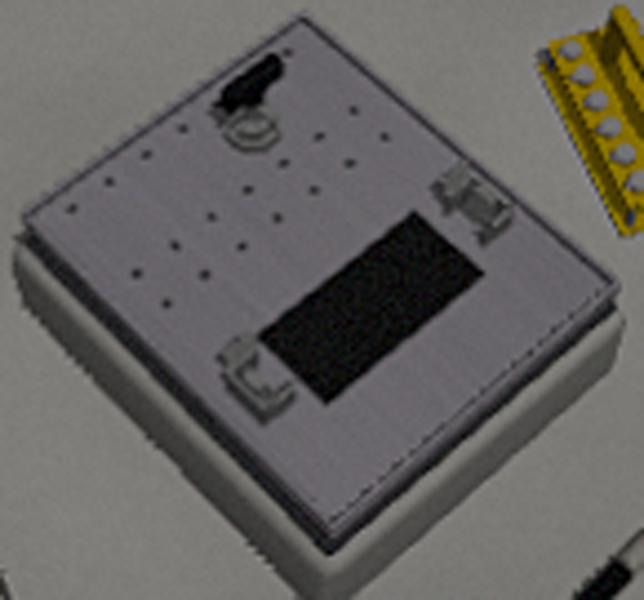

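The crops confirm it. The grey carrier has two ears, two tube rows and a handle; its bar runs (303,201)–(305.5,226) in the top image. The shaker's lock knob is at top ≈(227,185), with its bar along the platform's x. Next come the coarse poses.

```bash
python3 - <<'E'
from h import *
T=optics.read_camera("top");S=optics.read_camera("scene")
a=tri([(T,(303,201.2)),(S,(234.4,160))]);b=tri([(T,(305.5,226.3)),(S,(256.9,148.5))])
print("bar",a,b,np.linalg.norm(a-b),(a+b)/2,np.arctan2(*(a-b)[[1,0]]))
cs=[back(T,((u/7+150),(v/7+138)),.12) for u,v in [(72,130),(585,55),(650,490),(135,560)]]
print(np.round(cs,4)); 
m=[back(T,((u/7+150),(v/7+138)),.111) for u,v in [(192,206),(303,190),(337,428),(223,445)]]
print(np.round(m,4),np.mean(m,0))
# scene a4 scale: 644/145=4.44
f=lambda u,v:(u/4.441+210,v/4.444+195)
sc=[back(S,f(u,v),.12) for u,v in [(330,545),(25,217),(303,15),(618,290)]];print(np.round(sc,4),np.mean(sc,0),np.mean(cs,0))
sm=[back(S,f(u,v),.111) for u,v in [(327,403),(260,337),(416,212),(485,272)]];print(np.round(sm,4),np.mean(sm,0))
k=tri([(T,(526/7+150,320/7+138)),(S,f(250,85))]);print("knob",k)
E
```

```text
bar [ 0.52137926 -0.1757021   0.08618089] [ 0.4296801  -0.18768246  0.07854525] 0.0927931519541977 [ 0.47552968 -0.18169228  0.08236307] 0.1299126752413752
[[0.6705 0.3565 0.12  ]
 [0.7174 0.086  0.12  ]
 [0.4881 0.0444 0.12  ]
 [0.4441 0.3108 0.12  ]]
[[0.6328 0.292  0.111 ]
 [0.6429 0.2333 0.111 ]
 [0.5169 0.2096 0.111 ]
 [0.5063 0.2692 0.111 ]] [0.57471003 0.25101821 0.111     ]
[[0.682  0.3715 0.12  ]
 [0.726  0.0967 0.12  ]
 [0.4988 0.0532 0.12  ]
 [0.4504 0.3255 0.12  ]] [0.58927844 0.2117482  0.12      ] [0.58001744 0.19943541 0.12      ]
[[0.6342 0.2941 0.111 ]
 [0.6445 0.2373 0.111 ]
 [0.5177 0.2131 0.111 ]
 [0.5064 0.2701 0.111 ]] [0.57572574 0.253662   0.111     ]
knob [0.57091209 0.10810498 0.15801897]
```

The mat gives the bay at about (0.575, 0.2525), yaw ≈0.18, from both cameras. The knob triangulates to z=0.158 against an expected 0.161, and the handle to (0.4755, -0.1817, 0.082) against an expected 0.083. Next I move above the carrier.

Emit:
send_rows(targets=[[1, [0, 0, -50], 0], [1, [-30, -39, -4], 0], [1, [-30, -39, -4], 0], [1, [-30, -39, -4], 0], [1, [-30, -39, -4], 0], [1, [-30, -39, 0], 0], [1, [-30, -39, 0], 0], [1, [-30, -39, 0], 0], [1, [-30, -39, 0], 0], [1, [-30, -39, 0], 0], [1, [-30, -39, 0], 0], [1, [-30, -39, 0], 0]])

```text
t: 3.4
tool_pos: [0.3627, 0.0808, 0.2851]
orientation: [0.397, 3.115, 0.001]
force: [1.0, 0.1, 0.2]
opening: 0.0928
```

Emit:
send_rows(targets=[[1, [-30, -39, 0], 0], [1, [-30, -39, 0], 0], [1, [-30, -39, 0], 0], [1, [-30, -39, 0], 0], [1, [-30, -39, 0], 0], [1, [-27, -32, 0], 0], [1, [0, 0, 0], -0.13], [1, [0, 0, 0], -0.13], [1, [0, 0, 0], -0.125], [1, [0, 0, 0], 0], [1, [0, 0, 0], 0]])

```text
t: 4.5
tool_pos: [0.4767, -0.1815, 0.2847]
orientation: [-0.2, 3.135, -0.0]
force: [0.9, 2.3, -0.6]
opening: 0.0932
```

```bash
cat >> h.py <<'E'
def frame():
    s=robot.read_state(); M=R.from_rotvec(s["orientation"]).as_matrix(); return s,M
def snap(n,f):
    c=optics.read_camera(n);cv2.imwrite("pics/"+f,c["color"][:,:,::-1]);return c
E
python3 - <<'E'
from h import *
s,M=frame();print(s["t"],s["q"].round(3),s["tool_pos"],M.round(3),s["force"])
c=snap("wrist","w1.png")
P=np.array([[.475,-.182,.09]]);print(proj(c,P))
for n in ["carrier","carrier_handle"]:
    for d in optics.cut_out("wrist",n): print(n,d["confidence"],d["point"],d["region"].sum())
E
```

```text
4.5 [-0.464 -0.133  1.632  0.     1.642 -2.163] [ 0.47668595 -0.18146072  0.28471625] [[-0.992 -0.127  0.   ]
 [-0.127  0.992 -0.   ]
 [-0.    -0.    -1.   ]] [ 0.85346119  2.25991391 -0.59318722]
[[256.29619283 168.62333037]]
carrier 0.96 [255.7, 157.5] 6846
carrier 0.96 [50.8, 24.0] 6100
carrier 0.79 [195.3, 6.9] 1080
carrier 0.64 [500.3, 60.6] 1261
carrier_handle 0.96 [255.2, 159.2] 6883
carrier_handle 0.96 [52.6, 24.9] 6158
carrier_handle 0.72 [192.9, 6.9] 1061
```

View pics/w1.png

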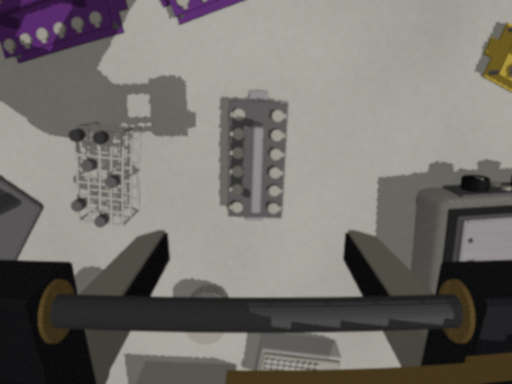

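The grey carrier sits centred under the camera, with its bar from (258,126) to (256,213). I'll enlarge this and fit the bar.

```bash
python3 - <<'E'
from h import *
c=optics.read_camera("wrist")
def box(cx,cy,yaw):
    Rz=R.from_euler("z",yaw).as_matrix()
    b=np.array([[x,y,.09] for x,y in[(48,6),(48,-6),(-48,-6),(-48,6)]])*[.001,.001,1]
    p=np.array([[x,y,.005] for x,y in[(75,38),(75,-38),(-75,-38),(-75,38)]])*[.001,.001,1]
    return [q@Rz.T+[cx,cy,0] for q in(b,p)]
im=c["color"][80:230,205:310,::-1].copy();k=4
a=cv2.resize(im,None,fx=k,fy=k,interpolation=cv2.INTER_CUBIC);o=a.copy()
for q in box(.4755,-.1817,.127):
    uv=((proj(c,q)-[205,80]+.5)*k).astype(int);cv2.polylines(o,[uv],True,(0,0,255),1)
cv2.imwrite("pics/w1f.png",np.hstack([o]))
cv2.imwrite("pics/w1g.png",np.hstack([a]))
E
```

```text
(no output)
```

View pics/w1f.png

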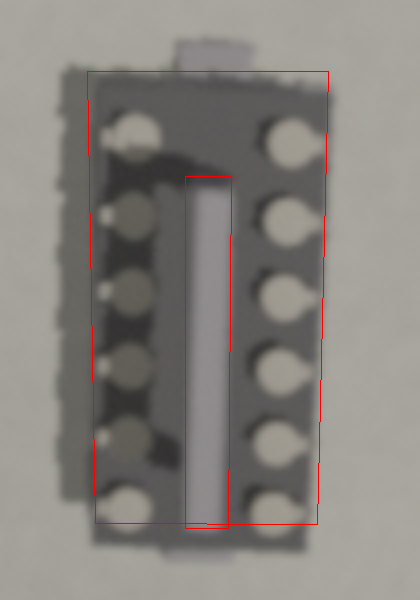

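```bash
python3 - <<'E'
from h import *
from scipy.optimize import least_squares
c=optics.read_camera("wrist")
# order far/near: x=-48 far
L=np.array([[-48,-6,90],[-48,6,90],[48,6,90],[48,-6,90],[-75,-38,5],[-75,38,5],[75,38,5],[75,-38,5]])*.001
uv=np.array([[193,184],[231,184],[228,528],[184,528],[97,77],[328,87],[306,550],[92,545]])/4+[205,80]-.5
def f(p): return (proj(c,L@R.from_euler("z",p[2]).as_matrix().T+[p[0],p[1],p[3]])-uv).ravel()
r=least_squares(f,[.4755,-.18,.11,0],loss="soft_l1");print(r.x,f(r.x).round(1))
x=r.x;s,M=frame();t=np.array([x[0],x[1],.066]);print("tool delta mm",(M.T@(t-s["tool_pos"])*1000).round(1),"turn",-(x[2]-np.arctan2(-M[1,0],-M[0,0])))
E
```

```text
[ 0.47843024 -0.18133435  0.10393    -0.00719486] [-0.8  0.4  1.   0.7 -0.9  0.7 -0.5  0.4 -0.4  0.2  1.  -0.7  1.2 -5.5
  0.2 -5.6]
tool delta mm [-1.700e+00 -1.000e-01  2.187e+02] turn 0.026149215869049836
```

Emit:
send_rows(targets=[[1, [-1, 0, 45], 0.026], [1, [0, 0, 45], 0], [1, [0, 0, 45], 0], [1, [0, 0, 40], 0], [1, [0, 0, 25], 0], [1, [0, 0, 18], 0], [1, [0, 0, 0], 0], [-1, [0, 0, 0], 0], [-1, [0, 0, 0], 0], [-1, [0, 0, 0], 0], [-1, [0, 0, 0], 0], [-1, [0, 0, 0], 0]], newtons=25)

```text
t: 5.95
tool_pos: [0.4781, -0.1816, 0.0673]
orientation: [-0.165, 3.136, -0.001]
force: [-0.1, -0.1, 0.4]
opening: 0.0575
```

```bash
python3 - <<'E'
from h import *
s,M=frame();print(s["t"],s["q"].round(3),s["tool_pos"],s["opening"],s["force"],s["wrist_torque"])
c=snap("wrist","w2.png")
E
```

```text
5.95 [-0.463  0.019  1.891  0.     1.23  -2.139] [ 0.47808911 -0.18155737  0.06733394] 0.05745682740881475 [-0.0798043  -0.10269343  0.42801739] [0.07903514 0.04129619 0.00946501]
```

View pics/w2.png

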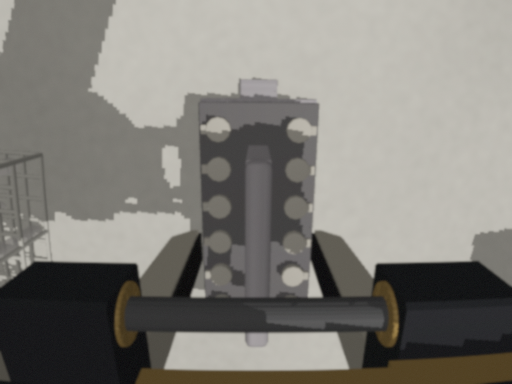

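The bar is centred between the fingers (far end at (258,148)), and they are still closing.

Emit:
send_rows(targets=[[-1, [0, 0, 0], 0], [-1, [0, 0, 0], 0], [-1, [0, 0, 0], 0], [-1, [0, 0, 0], 0], [-1, [0, 0, 0], 0], [-1, [0, 0, 0], 0], [-1, [0, 0, 0], 0], [-1, [0, 0, 0], 0], [-1, [0, 0, 0], 0], [-1, [0, 0, 0], 0]], newtons=40)

```text
t: 7.0
tool_pos: [0.4776, -0.1813, 0.0665]
orientation: [0.165, -3.137, -0.0]
force: [0.1, 0.6, -1.2]
opening: 0.0113
```

```bash
python3 - <<'E'
from h import *
s,M=frame();print(s["t"],s["tool_pos"],s["opening"],s["force"],s["wrist_torque"])
c=snap("wrist","w3.png")
E
```

```text
7.0 [ 0.47759807 -0.18130087  0.06653949] 0.011298141955786248 [ 0.11181588  0.59758537 -1.15932846] [ 0.05872082 -0.00828296 -0.00260737]
```

View pics/w3.png

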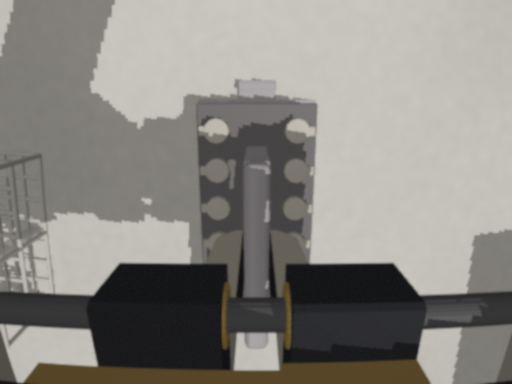

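```bash
python3 - <<'E'
from h import *
c=optics.read_camera("wrist");s,M=frame()
im=c["color"][70:175,190:330,::-1];cv2.imwrite("pics/w3c.png",cv2.resize(im,None,fx=5,fy=5,interpolation=cv2.INTER_CUBIC))
for uv,z in [((257,80),.005),((257,102),.005),((257,161),.09),((257,148),.076),((197,102),.005),((317,102),.005)]:
    print(uv,z,((back(c,uv,z)-s["tool_pos"])@M*1000).round(1))
E
```

```text
(257, 80) 0.005 [86.1 -0.  61.5]
(257, 102) 0.005 [72.4  0.  61.5]
(257, 161) 0.09 [ 49.   -0.2 -23.5]
(257, 148) 0.076 [52.5 -0.2 -9.5]
(197, 102) 0.005 [ 72.5 -38.7  61.5]
(317, 102) 0.005 [72.6 38.8 61.5]
```

View pics/w3c.png

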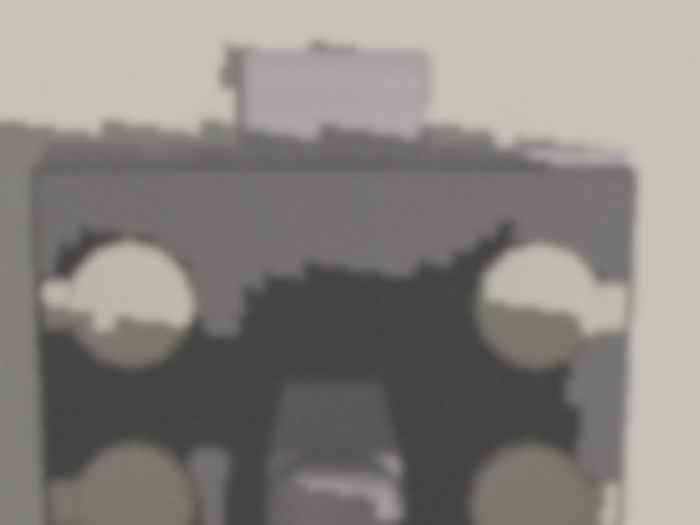

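Gripped and well centred: the ear end is 86 mm from the TCP (expected 87) and the bar end about 48.5 mm (expected 48). I'll lift and go part of the way, to where the bay shows beside the carrier.

Emit:
send_rows(targets=[[-1, [0, 0, -10], 0], [-1, [0, 0, -30], 0], [-1, [0, 0, -40], 0], [-1, [0, 0, -40], 0], [-1, [0, 0, -40], 0], [-1, [0, 0, -35], 0], [-1, [0, 0, -15], 0], [-1, [-7, 20, 0], -0.075], [-1, [-14, 35, 0], 0], [-1, [-14, 35, 0], 0], [-1, [-14, 35, 0], 0], [-1, [-14, 35, 0], 0]], newtons=40)

```text
t: 8.3
tool_pos: [0.512, -0.0115, 0.2754]
orientation: [0.282, -3.127, -0.001]
force: [0.8, -0.7, -3.7]
opening: 0.0118
```

Emit:
send_rows(targets=[[-1, [-14, 35, 0], 0], [-1, [-14, 35, 0], 0], [-1, [-14, 35, 0], 0], [-1, [-10, 25, 0], 0], [-1, [0, 12, 0], 0], [-1, [0, 0, 0], 0], [-1, [0, 0, 0], 0], [-1, [0, 0, 0], 0]])

```text
t: 9.1
tool_pos: [0.5382, 0.1347, 0.2764]
orientation: [0.281, -3.129, 0.001]
force: [0.5, -0.3, -2.7]
opening: 0.0118
```

```bash
python3 - <<'E'
from h import *
s,M=frame();print(s["t"],s["q"].round(3),s["tool_pos"],s["opening"],s["force"],np.arctan2(-M[1,0],-M[0,0]))
c=snap("wrist","w4.png")
S=snap("scene","s4.png")
E
```

```text
9.1 [ 1.530e-01 -9.000e-03  1.529e+00 -1.000e-03  1.622e+00 -1.596e+00] [0.53815256 0.13472472 0.276442  ] 0.01183437624781617 [ 0.46835827 -0.28619809 -2.72014457] 0.17890629540619776
```

View pics/w4.png

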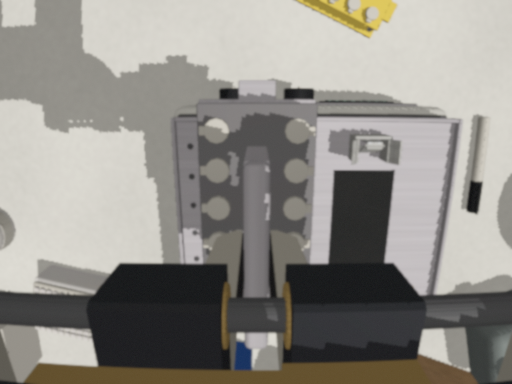

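View pics/s4.png

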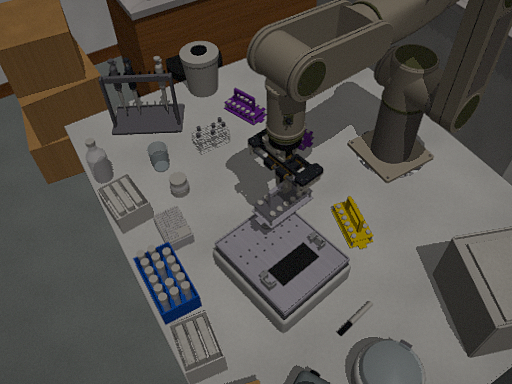

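The carrier hangs level. The bay's -x bracket shows at (376,148) and the mat's top edge at row 170. I'll enlarge for a fit.

```bash
python3 - <<'E'
import cv2
a=cv2.imread("pics/w4.png")[100:300,305:475];cv2.imwrite("pics/w4c.png",cv2.resize(a,None,fx=3,fy=3,interpolation=cv2.INTER_CUBIC))
a=cv2.imread("pics/w4.png")[120:180,335:415];cv2.imwrite("pics/w4d.png",cv2.resize(a,None,fx=9,fy=9,interpolation=cv2.INTER_CUBIC))
E
```

```text
(no output)
```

View pics/w4c.png

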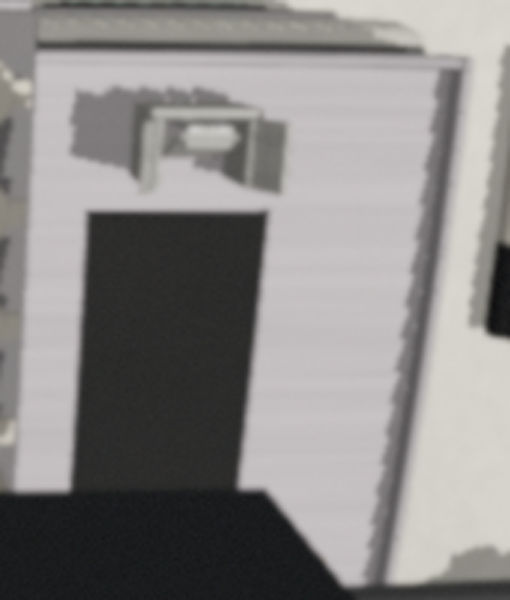

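View pics/w4d.png

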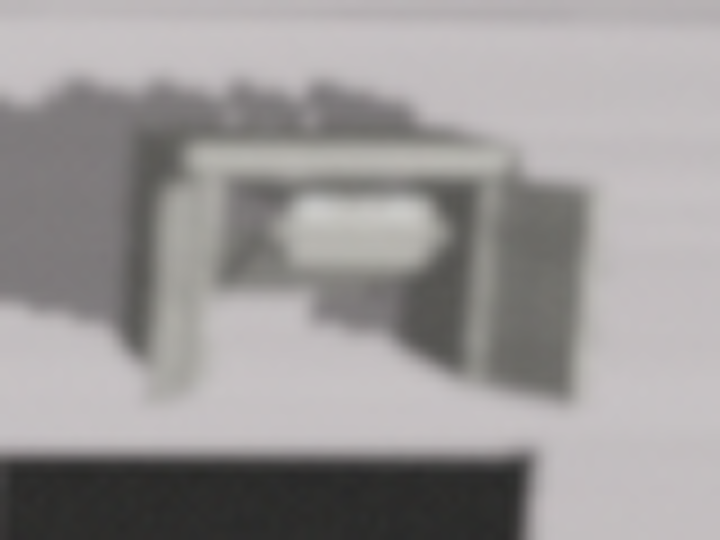

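```bash
python3 - <<'E'
from h import *
c=optics.read_camera("wrist");s,M=frame()
g=lambda u,v:(u/3+305-.33,v/3+100-.33)
P={}
for n,u,v,z in [("TL",89,213,.111),("TR",267,212,.111),("BL",72,492,.111),("BR",237.5,490,.111)]:
    P[n]=back(c,g(u,v),z);print(n,P[n].round(4))
for a,b in [("BL","TL"),("BR","TR")]:
    d=P[b]-P[a];print("yaw",np.arctan2(-d[1],-d[0]))
d=P["TL"]-P["TR"];print("wid",np.linalg.norm(d),"yaw perp",np.arctan2(-d[1],-d[0]))
d=lambda u,v:(u/9+335-.4,v/9+120-.4)
print("leaf top",back(c,d(365,205),.136), "leaf lower",back(c,d(365,265),.13))
print("cheekR in bottom",back(c,d(405,340),.111),back(c,d(470,380),.111))
E
```

```text
TL [0.519  0.2095 0.111 ]
TR [0.5077 0.2687 0.111 ]
BL [0.6191 0.2281 0.111 ]
BR [0.6082 0.2878 0.111 ]
yaw 0.18404900494851886
yaw 0.18769979405721812
wid 0.06021571051202238 yaw perp 1.7601136612071004
leaf top [0.48274557 0.23340054 0.136     ] leaf lower [0.48906306 0.23722413 0.13      ]
cheekR in bottom [0.4976822  0.25090545 0.111     ] [0.50062515 0.25933541 0.111     ]
```

The bay from the wrist camera is (0.576, 0.251), yaw 0.186. This agrees with the scene and top estimates to about 2 mm. I'll move over it and stop just above the brackets.

Emit:
send_rows(targets=[[-1, [-15, 27, 0], -0.007], [-1, [-19, 35, 0], 0], [-1, [-16, 30, 0], 0], [-1, [-8, 16, 10], 0], [-1, [0, 0, 20], 0], [-1, [0, 0, 20], 0], [-1, [0, 0, 0], 0], [-1, [0, 0, 0], 0], [-1, [0, 0, 0], 0]])

```text
t: 10.15
tool_pos: [0.5762, 0.2527, 0.2284]
orientation: [-0.292, 3.126, 0.001]
force: [0.2, 0.3, -4.1]
opening: 0.0119
```

```bash
python3 - <<'E'
from h import *
s,M=frame();print(s["t"],s["q"].round(3),s["tool_pos"],s["opening"],s["force"],np.arctan2(-M[1,0],-M[0,0]))
c=snap("wrist","w5.png");a=cv2.imread("pics/w5.png")[60:200,160:360];cv2.imwrite("pics/w5c.png",cv2.resize(a,None,fx=4,fy=4,interpolation=cv2.INTER_CUBIC))
snap("scene","s5.png");a=cv2.imread("pics/s5.png")[180:330,200:360];cv2.imwrite("pics/s5c.png",cv2.resize(a,None,fx=4,fy=4,interpolation=cv2.INTER_CUBIC))
E
```

```text
10.15 [ 0.332  0.203  1.39  -0.     1.546 -1.425] [0.57615777 0.25268755 0.22841647] 0.011869491517425671 [ 0.17497985  0.2840874  -4.06096905] 0.18655578798264932
```

View pics/w5c.png

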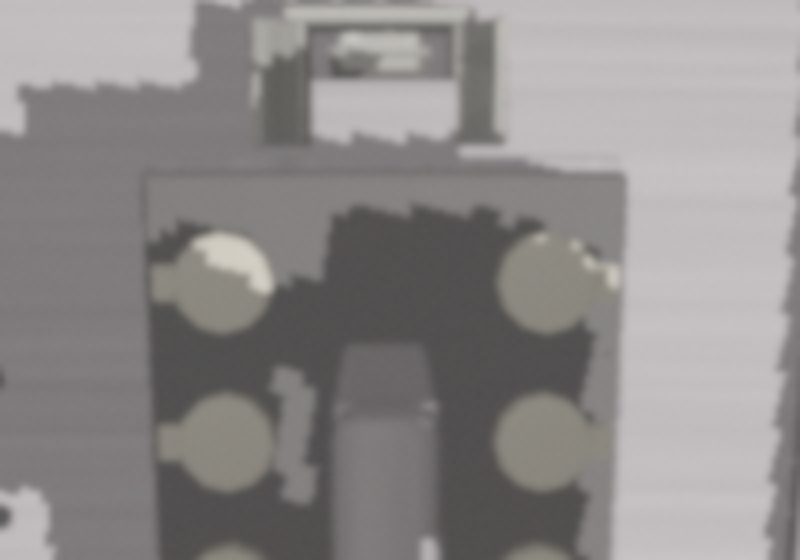

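View pics/s5c.png

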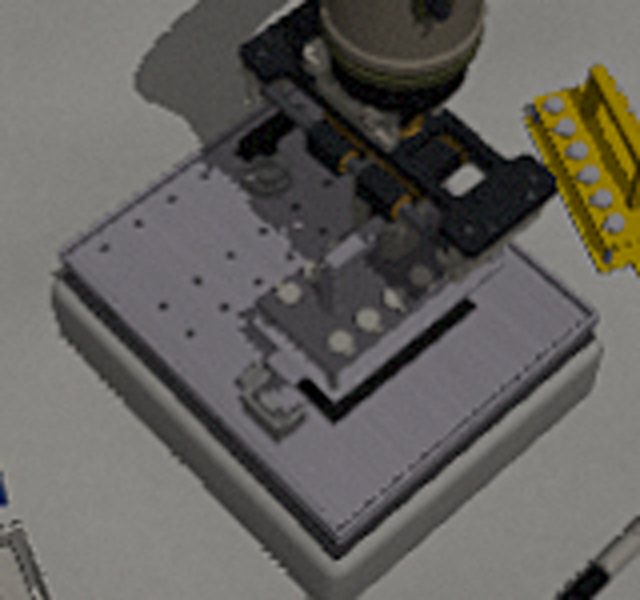

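The ear (pale patch, crop columns 312–455) lines up with the bracket, and the carrier is about 1.5 mm to the +y side. I'll correct that and lower it to just above where the clips engage.

Emit:
send_rows(targets=[[-1, [0, -1.5, 5], 0], [-1, [0, 0, 8], 0], [-1, [0, 0, 8], 0], [-1, [0, 0, 8], 0], [-1, [0, 0, 5], 0], [-1, [0, 0, 0], 0], [-1, [0, 0, 0], 0]], newtons=60)

```text
t: 10.95
tool_pos: [0.5755, 0.2514, 0.1926]
orientation: [0.294, -3.128, 0.0]
force: [0.5, 0.3, -3.0]
opening: 0.0113
```

```bash
python3 - <<'E'
from h import *
s,M=frame();print(s["t"],s["tool_pos"],s["opening"],s["force"],s["wrist_torque"],np.arctan2(-M[1,0],-M[0,0]))
c=snap("wrist","w6.png");a=cv2.imread("pics/w6.png")[50:200,160:360];cv2.imwrite("pics/w6c.png",cv2.resize(a,None,fx=4,fy=4,interpolation=cv2.INTER_CUBIC))
E
```

```text
10.95 [0.57551314 0.25144857 0.19258392] 0.011290194435934606 [ 0.4995472   0.34087287 -3.03000657] [ 0.0078505  -0.01173951 -0.07870441] 0.18724757106568124
```

View pics/w6c.png

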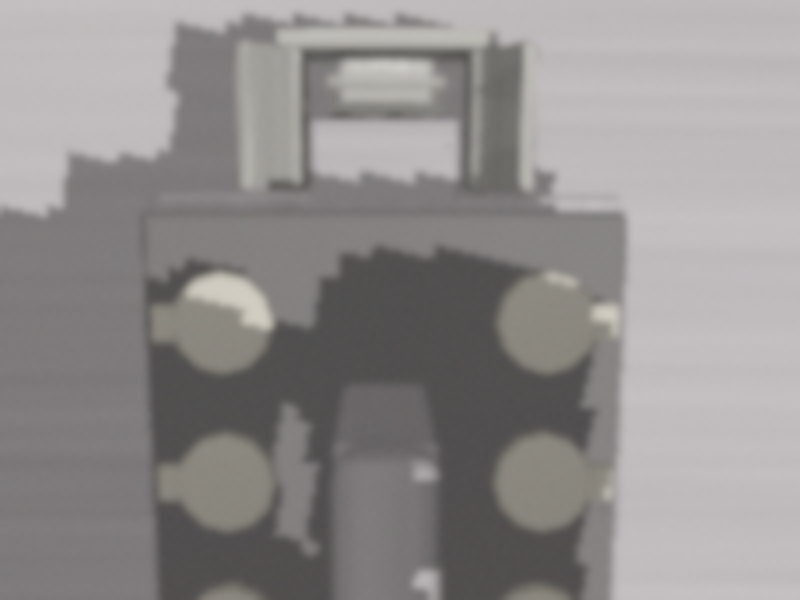

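The ear sits between the cheeks with the leaf beyond it at (386,80), and there is no contact force. Now I press.

Emit:
send_rows(targets=[[-1, [0, 0, 3], 0], [-1, [0, 0, 3], 0], [-1, [0, 0, 2], 0], [-1, [0, 0, 0], 0]])

```text
t: 11.4
tool_pos: [0.576, 0.2516, 0.1852]
orientation: [-0.294, 3.127, 0.001]
force: [1.0, 0.5, 1.4]
opening: 0.0114
```

Emit:
send_rows(targets=[[-1, [0, 0, 2], 0], [-1, [0, 0, 2], 0], [-1, [0, 0, 1], 0], [-1, [0, 0, 0], 0]])

```text
t: 11.8
tool_pos: [0.5748, 0.2511, 0.178]
orientation: [0.293, -3.126, 0.001]
force: [2.5, 0.2, -4.9]
opening: 0.0113
```

Emit:
send_rows(targets=[[-1, [0, 0, 1], 0], [-1, [0, 0, 1], 0], [-1, [0, 0, 0], 0]])

```text
t: 12.1
tool_pos: [0.5757, 0.2514, 0.1776]
orientation: [-0.294, 3.128, -0.0]
force: [2.1, -0.2, -2.7]
opening: 0.0114
```

Emit:
send_rows(targets=[[-1, [0, 0, 1], 0], [-1, [0, 0, 1], 0], [-1, [0, 0, 0], 0]])

```text
t: 12.4
tool_pos: [0.5759, 0.2514, 0.1775]
orientation: [-0.293, 3.127, 0.0]
force: [-3.5, -1.7, 8.8]
opening: 0.0116
```

```bash
python3 - <<'E'
from h import *
s,M=frame();print(s["t"],s["tool_pos"],s["opening"],s["force"],s["wrist_torque"])
c=snap("wrist","w7.png");a=cv2.imread("pics/w7.png")[50:200,160:360];cv2.imwrite("pics/w7c.png",cv2.resize(a,None,fx=4,fy=4,interpolation=cv2.INTER_CUBIC))
E
```

```text
12.4 [0.57586373 0.25141773 0.17753285] 0.011599040737072323 [-3.49214297 -1.66707202  8.77204522] [-0.2638656   0.60243724  0.03159226]
```

View pics/w7c.png

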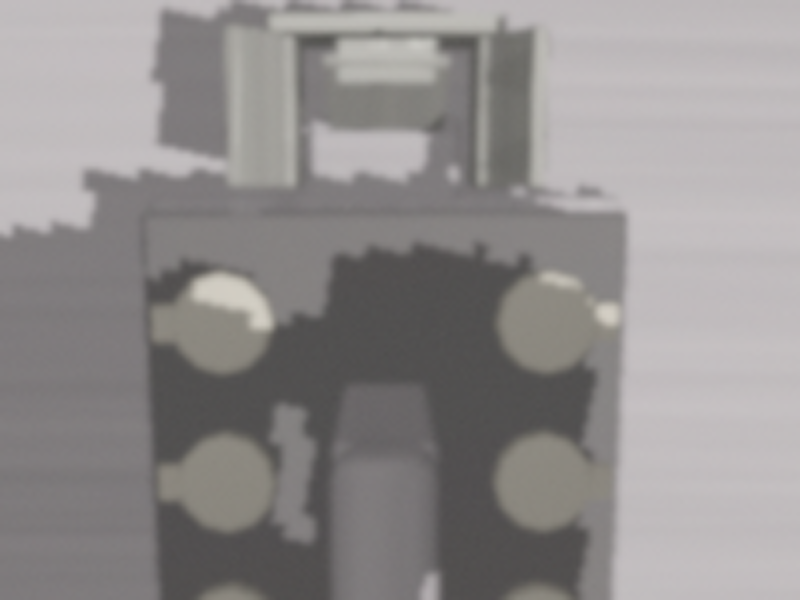

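The leaf's nose now covers the ear end (crop row ~128), and the tool meets a floor at z=0.1775, exactly the expected seated height. I'll press somewhat harder to be sure of the far end, relax, and then look at it.

Emit:
send_rows(targets=[[-1, [0, 0, 2], 0], [-1, [0, 0, 2], 0], [-1, [0, 0, 0], 0], [-1, [0, 0, 0], 0]])

```text
t: 12.85
tool_pos: [0.5761, 0.2518, 0.1774]
orientation: [-0.294, 3.124, 0.001]
force: [-14.3, -5.7, 28.6]
opening: 0.0114
```

```bash
python3 - <<'E'
from h import *
s,M=frame();print(s["t"],s["tool_pos"],s["opening"],s["force"],s["wrist_torque"],M[:,2])
E
```

```text
12.85 [0.57609963 0.25178239 0.1774289 ] 0.01139343269725083 [-14.34308408  -5.69852236  28.64683393] [-0.81170508  2.59920678  0.02115109] [ 0.00334807  0.00117818 -0.9999937 ]
```

Emit:
send_rows(targets=[[-1, [0, 0, -3], 0], [-1, [0, 0, -3], 0], [-0.3, [0, 0, 0], 0], [-0.3, [0, 0, 0], 0], [-0.3, [0, 0, 0], 0], [-0.3, [0, 0, 0], 0], [-0.3, [0, 0, 0], 0]])

```text
t: 13.55
tool_pos: [0.5756, 0.2514, 0.1775]
orientation: [0.294, -3.128, 0.0]
force: [-0.2, 0.5, -0.6]
opening: 0.0326
```

Emit:
send_rows(targets=[[-0.3, [0, 0, -30], 0], [-0.3, [0, 0, -45], 0], [-0.3, [0, 0, -25], 0], [-0.3, [0, 0, 0], 0], [-0.3, [0, 0, 0], 0]])

```text
t: 14.05
tool_pos: [0.576, 0.2515, 0.2782]
orientation: [-0.293, 3.126, 0.001]
force: [-0.6, 0.6, 0.3]
opening: 0.0325
```

```bash
python3 - <<'E'
from h import *
s,M=frame();print(s["t"],s["q"].round(3),s["tool_pos"],s["opening"],s["force"],s["wrist_torque"],np.arctan2(-M[1,0],-M[0,0]))
c=snap("wrist","w8.png")
c=snap("scene","s8.png");a=cv2.imread("pics/s8.png")[190:320,205:355];cv2.imwrite("pics/s8c.png",cv2.resize(a,None,fx=4.5,fy=4.5,interpolation=cv2.INTER_CUBIC))
E
```

```text
14.05 [ 0.33   0.19   1.315 -0.     1.635 -1.428] [0.57598272 0.25154458 0.27824516] 0.03248818407891599 [-0.62603384  0.64945074  0.31669541] [-0.01709728  0.0334399   0.0265023 ] 0.18720286596733096
```

View pics/w8.png

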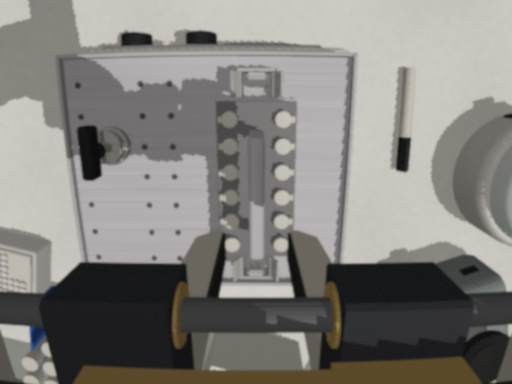

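View pics/s8c.png

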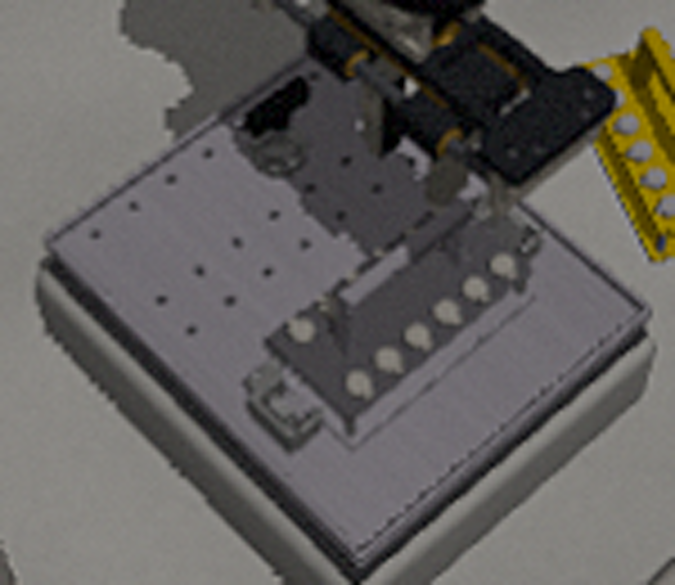

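The carrier sits in the bay, and both brackets show in the wrist image at (256,80) and (258,268). I'll zoom in on both, measure the bar heights at each end, and fit the knob.

```bash
python3 - <<'E'
import cv2,numpy as np
w=cv2.imread("pics/w8.png")
a=cv2.resize(w[60:120,210:300],None,fx=6,fy=6,interpolation=cv2.INTER_CUBIC);b=cv2.resize(w[230:290,210:300],None,fx=6,fy=6,interpolation=cv2.INTER_CUBIC)
cv2.imwrite("pics/w8a.png",np.hstack([a])); cv2.imwrite("pics/w8b.png",b)
cv2.imwrite("pics/w8k.png",cv2.resize(w[110:200,65:140],None,fx=6,fy=6,interpolation=cv2.INTER_CUBIC))
E
```

```text
(no output)
```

View pics/w8a.png

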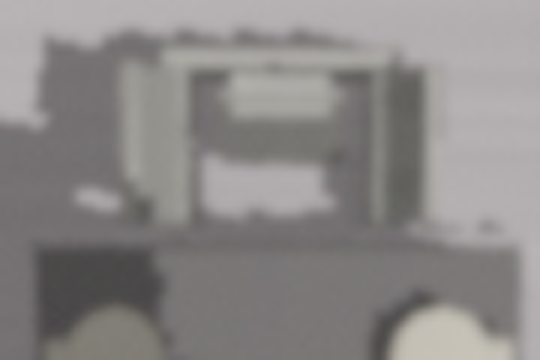

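View pics/w8b.png

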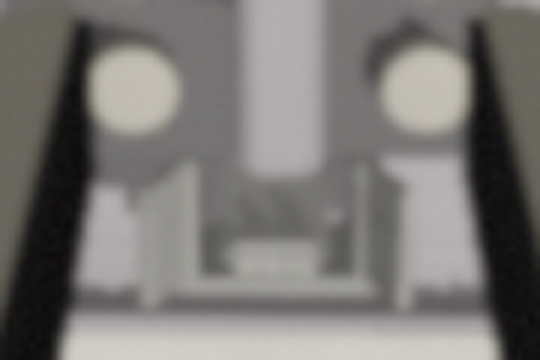

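View pics/w8k.png

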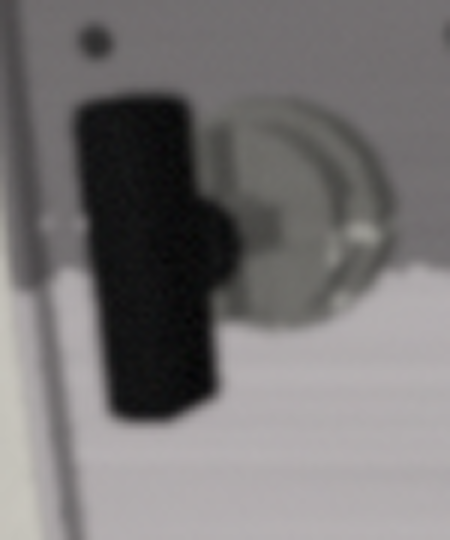

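```bash
python3 - <<'E'
from h import *
c=optics.read_camera("wrist");s,M=frame()
g=lambda u,v:(u/6+65-.4,v/6+110-.4)
a=back(c,g(79,100),.170);b=back(c,g(110,414),.170);print(a,b,np.linalg.norm(a-b),np.arctan2(*(b-a)[[1,0]]))
y=.186;m=(a+b)/2+.006*np.array([-np.sin(y),np.cos(y),0]);print("knob",m)
print((M.T@(np.array([m[0],m[1],s["tool_pos"][2]])-s["tool_pos"])*1000).round(1))
E
```

```text
[0.54760973 0.09947058 0.17      ] [0.59021715 0.10648976 0.17      ] 0.043181722955405705 0.1632741951087772
knob [0.56780386 0.10887668 0.17      ]
[  33.3 -138.5    0.2]
```

Both leaves lie over their ears. The knob is at about (0.568, 0.109). I'll move above it.

Emit:
send_rows(targets=[[0, [6, -25, 0], 0], [0, [10, -42, 0], 0], [0, [10, -42, 0], 0], [0, [7, -29.5, 0], 0], [0, [0, 0, 0], 0], [0, [0, 0, 0], 0]])

```text
t: 14.8
tool_pos: [0.5685, 0.1088, 0.2764]
orientation: [0.291, -3.126, -0.001]
force: [0.1, 0.1, -1.0]
opening: 0.0464
```

```bash
python3 - <<'E'
from h import *
s,M=frame();print(s["t"],s["q"].round(3),s["tool_pos"],s["opening"],np.arctan2(-M[1,0],-M[0,0]))
c=snap("wrist","w9.png");w=cv2.imread("pics/w9.png")[150:290,180:330];cv2.imwrite("pics/w9c.png",cv2.resize(w,None,fx=4,fy=4,interpolation=cv2.INTER_CUBIC))
snap("top","t9.png")
E
```

```text
14.8 [ 0.1    0.058  1.461  0.     1.625 -1.656] [0.56850915 0.10880627 0.27643817] 0.04642310136919175 0.18554520983073752
```

View pics/w9c.png

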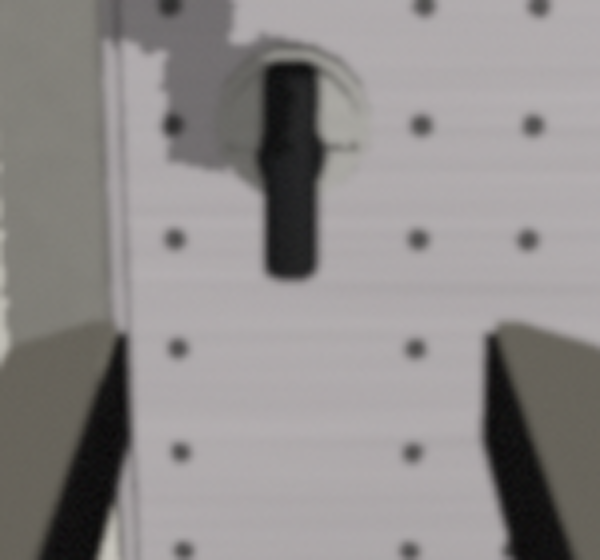

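```bash
python3 - <<'E'
from h import *
c=optics.read_camera("wrist");s,M=frame()
g=lambda u,v:(u/4+180-.4,v/4+150-.4)
for u,v,z in [(291,277,.17),(290,75,.17),(290,62,.152),(291,150,.17),(294,120,.131)]:
    print(((back(c,g(u,v),z)-s["tool_pos"])@M*1000).round(1))
for u,v,z in [(216,120,.131),(371,120,.131)]: print(((back(c,g(u,v),z)-s["tool_pos"])@M*1000).round(1))
E
```

```text
[-23.4  -3.9 107. ]
[ 19.9  -4.  107. ]
[ 19.1  -4.2 125. ]
[  4.2  -3.9 107. ]
[  1.4  -3.6 146. ]
[  1.4 -21.8 146. ]
[  1.4  14.4 146. ]
```

The knob is 4 mm to the tool's -y, and by three cues about 1.7 mm to its -x. I'll correct for both, descend and close.

Emit:
send_rows(targets=[[0, [-1.7, -3.9, 30], 0], [0, [0, 0, 40], 0], [0, [0, 0, 35], 0], [0, [0, 0, 20], 0], [0, [0, 0, 8], 0], [0, [0, 0, 0], 0], [-1, [0, 0, 0], 0], [-1, [0, 0, 0], 0], [-1, [0, 0, 0], 0], [-1, [0, 0, 0], 0], [-1, [0, 0, 0], 0], [-1, [0, 0, 0], 0]], newtons=20)

```text
t: 16.15
tool_pos: [0.5717, 0.1058, 0.1452]
orientation: [-0.293, 3.127, 0.0]
force: [0.6, 0.6, 2.8]
opening: 0.0116
```

Emit:
send_rows(targets=[[-1, [0, 0, 0], 0], [-1, [0, 0, 0], 0], [-1, [0, 0, 0], 0]], newtons=40)

```text
t: 16.45
tool_pos: [0.5717, 0.1058, 0.1452]
orientation: [-0.294, 3.127, 0.0]
force: [-0.1, 1.3, 5.8]
opening: 0.0115
```

```bash
python3 - <<'E'
from h import *
s,M=frame();print(s["t"],s["q"].round(3),s["tool_pos"],s["opening"],s["force"],s["wrist_torque"])
c=snap("wrist","w10.png")
E
```

```text
16.45 [ 0.095  0.125  1.63   0.     1.386 -1.663] [0.57170075 0.10580963 0.14523128] 0.011503116740761023 [-0.14789358  1.29672908  5.78954111] [ 0.16276676  0.15238475 -0.01672245]
```

View pics/w10.png

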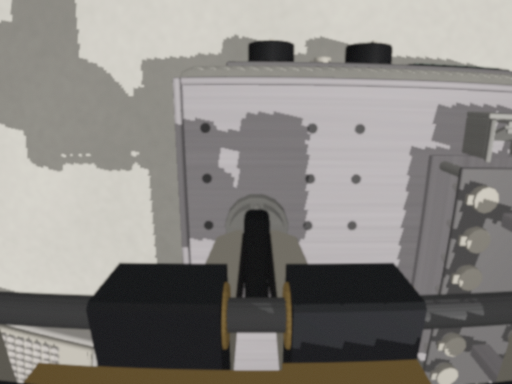

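The knob is gripped (11.5 mm). Pull it up.

Emit:
send_rows(targets=[[-1, [0, 0, -4], 0], [-1, [0, 0, -4], 0], [-1, [0, 0, -4], 0], [-1, [0, 0, -2], 0], [-1, [0, 0, 0], 0]], newtons=50)

```text
t: 17.0
tool_pos: [0.5713, 0.1057, 0.1573]
orientation: [0.294, -3.127, -0.0]
force: [6.3, 0.8, -10.0]
opening: 0.0117
```

It is up 12 mm at 10 N, as the spring should read. Now the quarter turn.

Emit:
send_rows(targets=[[-1, [0, 0, 0], 0.143], [-1, [0, 0, 0], 0.143], [-1, [0, 0, 0], 0.143]])

```text
t: 17.3
tool_pos: [0.5712, 0.1055, 0.157]
orientation: [-0.388, -3.117, 0.001]
force: [5.9, 0.6, -10.0]
opening: 0.0117
```

```bash
python3 - <<'E'
from h import *
s,M=frame();print(s["t"],s["q"].round(3),s["tool_pos"],s["opening"],s["force"],s["wrist_torque"])
E
```

```text
17.3 [ 0.094  0.116  1.617 -0.     1.409 -1.228] [0.57124487 0.10547262 0.15697503] 0.01174572980271713 [ 5.87263819  0.61873529 -9.99309753] [ 0.10479665 -1.26036951 -0.00384213]
```

Torque about z is about 0, so it turns freely. Continuing.

Emit:
send_rows(targets=[[-1, [0, 0, 0], 0.143], [-1, [0, 0, 0], 0.143], [-1, [0, 0, 0], 0.143], [-1, [0, 0, 0], 0.143], [-1, [0, 0, 0], 0.143], [-1, [0, 0, 0], 0.143], [-1, [0, 0, 0], 0.143], [-1, [0, 0, 0], 0.143], [-1, [0, 0, 0], 0]])

```text
t: 18.2
tool_pos: [0.5707, 0.105, 0.1568]
orientation: [-2.009, -2.414, 0.004]
force: [4.8, -0.8, -11.8]
opening: 0.0116
```

```bash
python3 - <<'E'
from h import *
s,M=frame();print(s["t"],s["q"].round(3),s["tool_pos"],s["opening"],s["force"],s["wrist_torque"],np.arctan2(-M[1,0],-M[0,0])-.186)
c=snap("wrist","w11.png")
E
```

```text
18.2 [ 9.400e-02  1.160e-01  1.617e+00 -1.000e-03  1.410e+00 -8.800e-02] [0.57070192 0.1049756  0.15679215] 0.011607426044512868 [  4.82496852  -0.77065712 -11.78809504] [-0.44702783 -0.9056159   0.02423676] -1.5745476413039676
```

View pics/w11.png

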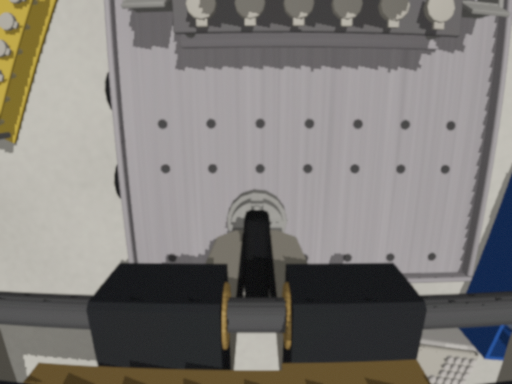

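Turned -1.57. Lower it into the notch.

Emit:
send_rows(targets=[[-1, [0, 0, 2], 0], [-1, [0, 0, 2], 0], [-1, [0, 0, 2], 0], [-1, [0, 0, 0], 0]])

```text
t: 18.65
tool_pos: [0.5708, 0.1055, 0.1524]
orientation: [-2.005, -2.417, 0.002]
force: [-0.2, -2.7, -8.0]
opening: 0.0115
```

```bash
python3 - <<'E'
from h import *
s,M=frame();print(s["t"],s["tool_pos"],s["opening"],s["force"],s["wrist_torque"])
E
```

```text
18.65 [0.5708218  0.1054915  0.15235722] 0.011541782948111359 [-0.22115609 -2.70510057 -7.97236287] [-0.62910962  0.02795186  0.03308379]
```

Emit:
send_rows(targets=[[-1, [0, 0, 1], 0], [-1, [0, 0, 1], 0], [-1, [0, 0, 0], 0]])

```text
t: 18.95
tool_pos: [0.5711, 0.1055, 0.152]
orientation: [-2.006, -2.418, 0.001]
force: [-5.3, -4.4, 3.4]
opening: 0.0118
```

It rests on the notch floor at a lift of 6.8 mm. I'll release and retreat.

Emit:
send_rows(targets=[[-1, [0, 0, -1], 0], [-0.2, [0, 0, 0], 0], [-0.2, [0, 0, 0], 0], [-0.2, [0, 0, 0], 0], [-0.2, [0, 0, 0], 0], [-0.2, [0, 0, 0], 0], [-0.2, [0, 0, -15], 0], [-0.2, [0, 0, -35], 0], [-0.2, [0, 0, -45], 0], [-0.2, [0, 0, -30], 0], [-0.2, [0, 0, 0], 0]])

```text
t: 20.05
tool_pos: [0.5741, 0.106, 0.2845]
orientation: [2.002, 2.411, 0.012]
force: [1.2, -0.2, 0.3]
opening: 0.0375
```

Emit:
send_rows(targets=[[-0.2, [-20, 0, 0], 0], [-0.2, [-45, 0, 0], 0], [-0.2, [-45, 0, 0], 0], [-0.2, [-30, 0, 0], 0], [-0.2, [0, 0, 0], 0], [-0.2, [0, 0, 0], 0]])

```text
t: 20.65
tool_pos: [0.5969, -0.0323, 0.2766]
orientation: [-2.008, -2.415, -0.0]
force: [-0.1, 0.0, 0.3]
opening: 0.0374
```

```bash
python3 - <<'E'
from h import *
s,M=frame();print(s["t"],s["tool_pos"],s["opening"],s["force"])
c=snap("wrist","w12.png")
c=snap("scene","s12.png");a=cv2.imread("pics/s12.png")[190:320,205:355];cv2.imwrite("pics/s12c.png",cv2.resize(a,None,fx=4.5,fy=4.5,interpolation=cv2.INTER_CUBIC))
E
```

```text
20.65 [ 0.5969404 -0.032274   0.2765935] 0.03737438134111843 [-0.14063888  0.03748998  0.28834703]
```

View pics/w12.png

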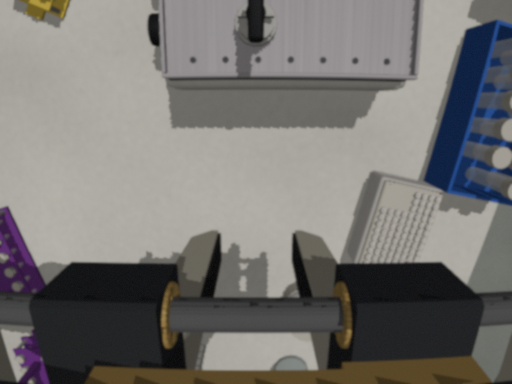

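View pics/s12c.png

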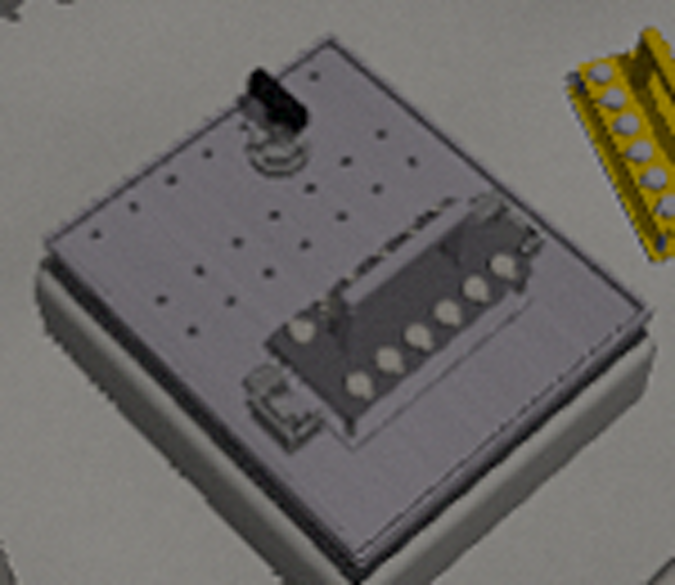

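The knob stays raised with its bar along the platform's y, and the carrier is seated. As a last check I overlay the modelled knob and carrier on the scene picture.

```bash
python3 - <<'E'
from h import *
c=optics.read_camera("scene");y=.186;Rz=R.from_euler("z",y).as_matrix()
a=cv2.resize(np.ascontiguousarray(c["color"][190:320,205:355,::-1]),None,fx=5,fy=5,interpolation=cv2.INTER_CUBIC)[:600]
def dr(P,col):
    cv2.polylines(a,[((proj(c,P)-[205,190]+.5)*5).astype(int)],True,col,1)
k=np.array([.5711,.1055,0])
for l,col in[(.007,(0,255,0)),(.0105,(0,0,255))]:
    for z in(.152,.170): dr(np.array([[6,23],[-6,23],[-6,-23],[6,-23]])*.001@Rz[:2,:2].T@np.eye(2,3)+k+[0,0,z+l],col)
b=np.array([.5757,.2514,.111])
for w,h,z in[(48,6,.09),(75,38,.005)]: dr((np.array([[w,h],[-w,h],[-w,-h],[w,-h]])*.001@Rz[:2,:2].T)@np.eye(2,3)+b+[0,0,z],(0,255,0))
cv2.imwrite("pics/fin.png",a)
E
```

```text
(no output)
```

View pics/fin.png

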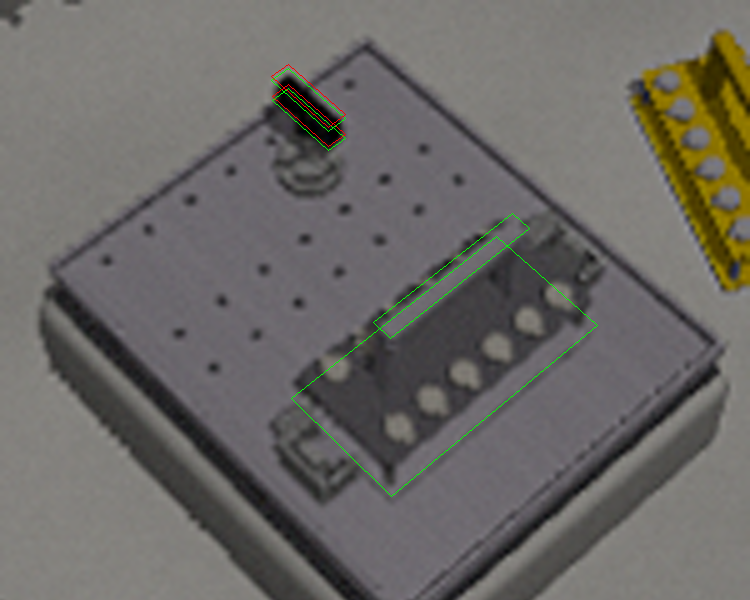

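```bash
python3 -c "
from plant import ticket;print(ticket.close_job())"
```

```text
the job is handed in; nothing more can be done
None
```

The grey tube carrier is seated in the bay, the lock knob is raised in its rest notch, and the job is handed in after about 21 s of robot time. `close_job()` reported no verdict.

**Carrier:** I took it by its handle, set it into the bay with the platform still locked, and pressed with about 29 N. It stopped at TCP height 0.1774 m, the expected seated height. The wrist pictures show both clip leaves over their ears.

**Lock knob:** I pulled it up 12 mm at about 10 N, turned it -1.57 rad with almost no resistance, and lowered it. It rested on the notch floor at about 6.8 mm lift and stayed raised after release.

**Final checks:**
- The scene picture shows the knob up with its bar along the platform's y, and the carrier lying on its expected outline.
- The gripper was clear of everything, and no picture or force reading suggested contact with a bystander. I did not measure their positions again.

**Disagreements along the way:**
- The corners of the shaker's rim differed by about 12 mm between the top and scene cameras. I used the dark mat in the bay instead, where all three cameras agreed to about 2 mm.
- The wrist-camera estimates of the knob's x position differed by about 3 mm. I used the value that three cues supported.

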